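# Load the cell carrier into the photometer and latch its tray

## Robot

A 7-joint arm with a two-finger parallel gripper is mounted at the origin on the work surface. World frame = base frame: x ahead of the robot, y to its left, z up, the work surface at z = 0. Lengths are in mm, angles in rad, forces in N, time in s.
With the tool pointing down it reaches from about 400 to 900 mm from the base axis. Payload 5.5 kg.
Tool frame: the origin (TCP) lies at the very end of the fingers, on their centre line; the grasp point (between the pads) lies ctrl.pinch_z behind it (ctrl.pinch_z is the distance from the TCP to the grasp point, in mm); z points along the fingers, y is the direction in which the jaws open and shut (so a half turn about z gives the same grasp; the last joint's range is limited). The gripper opens to 85 mm and grips with 20 to 120 N. Pads are 22 mm wide; open, the fingers measure 114 mm over their backs; the gripper's body (76 mm by 85 mm) begins 54 mm behind the grasp point. The pads swing forward as they close: fully open they stand 13 mm farther back than shut.
Start: joints at [-0.964, 0.501, -0.427, 1.55, 0.221, 1.138, -0.21], TCP at [219.056, 611.976, 231.31] pointing down, gripper open.
Joint ranges: [-2.88, 2.88], [-0.31, 2.03], [-1.54, 1.56], [0.2, 2.42], [-1.41, 4.55], [0.19, 2.02], [-2.57, 2.57]. Speed limits (rad/s): [2.57, 2.57, 3.14, 3.14, 3.14, 3.14, 3.14].

## Interface

Orientations are given as a rotation vector (axis times angle).
In Python, from station import status, cams, workorder, ctrl gives the robot as it stands.
- The arm moves only by the shell command python3 -m creep 'ROWS' [FORCE]. ROWS is JSON, one flat list of numbers, 7 for each row, row after row: the turn, a rotation vector about the tool's x, y, z in rad, then the shift along the tool's x, y, z in m, then the opening, from 0 (shut) to 1 (fully open). A call has 1 to 20 rows; each row is the pose to reach, as a shift and turn from the pose measured when the call began, along the tool's axes at that moment; what a row does not reach only later rows make up. A row lasts 1/8 s, in which the tool goes at most 62.5 mm and 10.7 degrees, less where a joint would pass 70% of its speed; a pose out of reach is approached as far as the arm can. A call with a gripper value outside its range is refused whole. The fingers move at their own pace and stop on an object; FORCE is the grip in N (left out, the last holds). Time passes only in rows, so rows that repeat a pose let the fingers close. It gives the time, the measured TCP pose, the force and the opening at its end, in the units of the state.
- status.read_state(): the state, without advancing time (a new reading comes with each control period).
- cams.camera(name): name is "scene" or "top" or "wrist"; returns the picture (400x640x3 uint8, red, green, blue); there is no depth.
- cams.camera_model(name): a dict with "fx", "fy", "cx", "cy" (pixels), "eye" and "orientation" of the camera in the world. Camera axes: x right, y down, z forward; pixel columns grow to the right and rows downward; lengths in mm; the calibration is good to about 2 mm. A picture is of the moment at which its call begins: read the wrist's pose just before it. camera_model takes no time and is no camera call; for the wrist camera it gives the pose at the moment of the call.
- workorder.hand_in(): hands the job in, once; it reports no verdict.
The state is a dict: "clock": time; "q": joint angles; "dq": joint speeds; "tau": joint torques, N m; "position": TCP position; "eef_rot": TCP orientation; "wrist_force": force on the tool from outside, world axes, zero at the start; "moment": the same for the moment, N m; "gripper_width": finger opening in mm.
Only numpy, scipy, OpenCV 4.12 (cv2) and the standard library are available. Lean on these libraries where they do the work, as an engineer would, in place of code of your own. Each camera call takes 0.05 s, during which the arm holds its last target. There are 200 camera calls.

## Task

Stand the two-cell carrier in the well of the photometer's open tray: keep it upright, lower it in, do not drop it. Then press the tray's front gently in until its push-push catch takes it, let go, and make sure that it has stayed in (press again if it comes back out). The slide must not be forced, and the other things on the bench stay where they are.

Things in the scene. Friction and masses are not known exactly. Their poses are not given: they have to be found in the camera images.
- cell_carrier: The carrier to load, about 0.14 kg: a black block 68 x 26 x 16 mm (long along its x) with two clear square glass cells standing on it (12.5 mm square, at x = +25 and -25 mm, tops 54 mm above the underside) and a black grip tab between them. Origin: centre of the underside, z up. Either way round is right.
- carrier_grip (a point): Place to pinch the cell carrier: on its black upright tab in the middle, 24 mm long (carrier's x) by 10 mm thick (y), from 16 to 54 mm above the underside; this point is 42 mm above it. Pinch across the 10 mm, fingers closing along y. 37 mm (along x) are free between the two cells.
- photometer: White bench photometer, 300 wide, 270 deep, fixed. Origin: on the bench below the middle of its front face; x points level into it (the way the tray is pressed), y to a user's left, z up. Front face 90 mm high; from there the hood slopes up backwards, 50 mm in 190, to 140 mm. Tray opening 106 mm wide, 9 to 80 mm above the bench. More than 20 N on it or its tray damages the slide.
- tray_front (a point): Middle of the outer face of the tray's front panel, the place to press: a grey plate 96 wide x 50 high x 8 mm thick, from 8 to 58 mm above the bench, this point 33 mm above it; axes as the photometer's. Tray out: 118 mm before the photometer's front face; latched: still 7 to 38 mm before it.
- tray_well (a point): Centre of the floor of the tray's well, 18 mm above the bench, 49 mm behind the panel's outer face; axes as the photometer's. Aluminium well 74 mm long (x) by 32 mm wide (y), its flared rim 16 mm above its floor. The carrier stands in it lengthways, its x along the well's x, 3 mm of play at each side, its origin then at this point.
- cell_tray (a joint): Travel of the tray, m: 0 fully out (start), growing as it is pressed in. A spring drives it back with 2 N at the start and 6 N at the end of the travel (plus 0.5 N of damping at 20 mm/s); if it has not caught it comes all the way out. Latched it rests anywhere from 0.080 to 0.111, depending on where the cell changer inside is parked; that cannot be seen beforehand.
- latch (a point): Push-push latch on the cell changer inside the photometer (this point: only the middle of its range). At the end of the travel a rubber buffer is met and resistance climbs 4 N per mm; pressed to about 12 N in all (15 N is sure) the catch takes, and the tray let go settles back some 4 mm and stays. Pressing it in again the same way releases it.
- vial_carrier: Bystander: a black block of the same size as the cell carrier, but with three round vials (16 mm, black caps, 56 mm high in all) and no grip tab. Origin: centre of the underside.
- reagent_bottle: Bystander: amber bottle with blue cap, 80 mm across, 165 mm high. Origin: centre of the underside.
- dropper_bottle: Bystander: small amber bottle with white cap, 38 mm across, 85 mm high. Origin: centre of the underside.
- stopper_bottle: Bystander: clear glass wide-neck bottle with stopper, 62 mm across, 120 mm high. Origin: centre of the underside.
- wash_bottle: Bystander: white wash bottle with red cap and bent spout, 68 mm across, 205 mm high. Origin: centre of the underside.
- beaker: Bystander: clear glass beaker, 60 mm across, 75 mm high. Origin: centre of the underside.
- watch_glass: Bystander: shallow white dish, 84 mm across, 12 mm high. Origin: centre of the underside.

How it is judged (in metres and radians):
On the way, in this order (a step that is already met when the one before it is completed fails the run):
1. the cell carrier, still held by the fingers, has been lowered into the well of the open tray (within 6 mm of its place, at most 8 mm above the floor) (x of cell_carrier in the frame of tray_well between -0.006 and 0.006 m and y of cell_carrier in the frame of tray_well between -0.006 and 0.006 m and z of cell_carrier in the frame of tray_well between -0.004 and 0.008 m and angle between the x axis of cell_carrier and the x axis of tray_well, either way round below 0.2 rad and contact force between the fingers and cell_carrier above 0.3 N and value of joint cell_tray below 0.02 m), for 0.05 s.
2. the tray has been pressed in with the carrier seated in it (x of cell_carrier in the frame of tray_well between -0.006 and 0.006 m and y of cell_carrier in the frame of tray_well between -0.006 and 0.006 m and z of cell_carrier in the frame of tray_well between -0.004 and 0.004 m and angle between the x axis of cell_carrier and the x axis of tray_well, either way round below 0.2 rad and angle between cell_carrier's own z axis and vertical below 0.08 rad and value of joint cell_tray above 0.075 m), for 0.1 s.
At the end, for the whole second after the job is handed in: The tray, let go, rests latched (travel above 0.075, speed under 5 mm/s), the cell carrier standing upright (within 0.08 rad) on the floor of its well: within 6 mm of the well's centre along x and y, within 4 mm in height, lengthways within 0.2 rad, at rest (all of step 2 and velocity of joint cell_tray between -0.005 and 0.005 m/s and linear speed of cell_carrier below 0.01 m/s); the robot touches nothing.
It fails at once if the slide is forced: more than 20 N from the robot on the photometer or its tray (contact force between any of the fingers, the arm and photometer above 20 N).
It fails at once if the cell carrier is tipped by more than 0.6 rad (angle between cell_carrier's own z axis and vertical above 0.6 rad).
It fails at once if a bystander is moved by more than 25 mm or tipped (distance of any of vial_carrier, reagent_bottle, dropper_bottle, stopper_bottle, wash_bottle, beaker, watch_glass from where it was at the start of the episode above 0.025 m or angle between any of vial_carrier, reagent_bottle, dropper_bottle, stopper_bottle, wash_bottle, beaker, watch_glass's own z axis and vertical above 0.4 rad).
It also fails if it takes over 54 s, if anything falls off the work surface, if the arm or the gripper's body presses on something with over 40 N, if the wrist force passes 120 N, or if a joint passes its speed limit or range.

## Working session

There is one attempt and no reset: what is moved stays moved. The work goes in short steps, Python scripts to look and compute and a shell command to move; the robot and the scene stay as the last step left them, time stands still between calls to the robot, and variables do not carry over. Pictures are saved under pics/ and viewed, on a budget of 10 in all, crops included, one or two more only if the job needs it, and the job is handed in when it is done.

```bash
mkdir -p pics; ls; cat > h.py <<'E'
from station import status, cams, workorder, ctrl
import numpy as np, cv2
from scipy.spatial.transform import Rotation as R
def snap(n,f):
    m=cams.camera_model(n); im=cams.camera(n); cv2.imwrite(f,im[:,:,::-1]); return m,im
def rot(m):
    o=np.array(m["orientation"],float)
    return o if o.shape==(3,3) else R.from_rotvec(o).as_matrix()
def ray(m,u,v):
    d=rot(m)@np.array([(u-m["cx"])/m["fx"],(v-m["cy"])/m["fy"],1.]); return np.array(m["eye"],float),d/np.linalg.norm(d)
def onz(m,u,v,z):
    e,d=ray(m,u,v); return e+d*(z-e[2])/d[2]
def proj(m,p):
    c=rot(m).T@(np.array(p,float)-np.array(m["eye"])); return np.array([m["fx"]*c[0]/c[2]+m["cx"],m["fy"]*c[1]/c[2]+m["cy"]])
def tri(rs):
    A=np.zeros((3,3));b=np.zeros(3)
    for e,d in rs:
        P=np.eye(3)-np.outer(d,d);A+=P;b+=P@e
    p=np.linalg.solve(A,b); return p,[round(float(np.linalg.norm((np.eye(3)-np.outer(d,d))@(p-e))),1) for e,d in rs]
def toolshift(p): # world target mm -> tool axes m
    s=status.read_state(); return R.from_rotvec(s["eef_rot"]).as_matrix().T@(np.array(p)-np.array(s["position"]))/1000
E
python3 - <<'E'
from h import *
for n in("scene","top"):
    m,_=snap(n,f"pics/{n}0.png"); print(n,m)
print(cams.camera_model("wrist")); print(status.read_state(),ctrl.pinch_z)
E
```

```text
pics
scene {'fx': 488.0485455596729, 'fy': 488.0485455596729, 'cx': 312.2180514913973, 'cy': 208.77118580612904, 'eye': array([1365.25534203,  547.01720963,  888.79296927]), 'orientation': array([-1.1370895 , -2.26537865,  1.06426456])}
top {'fx': 365.6443168379354, 'fy': 365.6443168379354, 'cx': 318.98680746475924, 'cy': 200.97975020347067, 'eye': array([ 345.28063856,  -51.42914371, 1141.68771529]), 'orientation': array([-2.11656064,  2.13216879, -0.21390329])}
{'fx': 305.27281959823927, 'fy': 305.27281959823927, 'cx': 316.86811910997966, 'cy': 197.18330746589743, 'eye': array([147.70023139, 637.2893683 , 373.75291965]), 'orientation': array([2.35930553, 1.66114821, 0.24804079])}
{'clock': 0.1, 'q': array([-0.96374983,  0.50174379, -0.42676379,  1.55134218,  0.22080916,
        1.13829715, -0.21029506]), 'dq': array([ 0.00054595, -0.00302054, -0.00033117, -0.00387966,  0.00089966,
       -0.00063833, -0.00017886]), 'tau': array([-1.15944151e-02, -5.70806265e+01, -5.83885387e+00, -2.81746852e+01,
        1.04753402e-02,  5.57287160e-03, -3.99540070e-06]), 'position': array([218.97833954, 611.34466717, 230.36702368]), 'eef_rot': array([-5.37371585e-01, -3.09495816e+00,  2.68526173e-03]), 'wrist_force': array([ 0.05769972,  0.14560063, -0.50853239]), 'moment': array([-0.00610164,  0.02620367, -0.00804038]), 'gripper_width': 85.38072257216942} 18.700000000000003
```

View pics/top0.png

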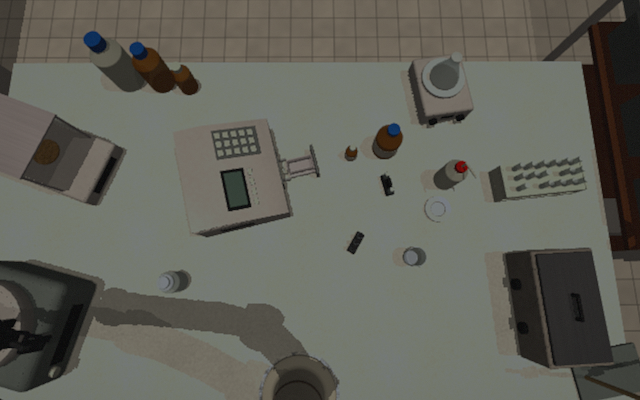

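View pics/scene0.png

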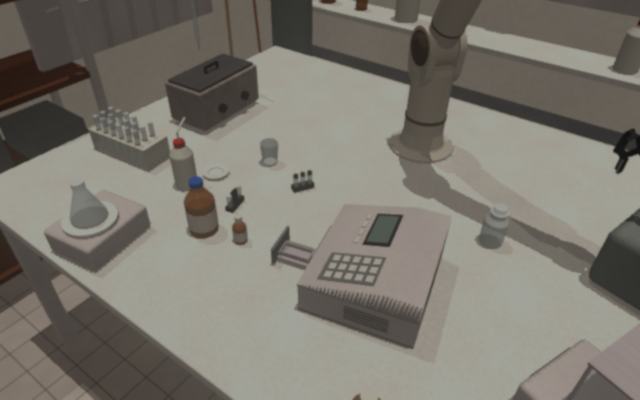

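Top view: photometer with its tray pointing right, panel near (316,162). The cell carrier is near (388,184) and the vial carrier near (356,242). In the scene view the cell carrier is near (235,198) and the tray at (290,250). I'll enlarge both.

```bash
python3 - <<'E'
from h import *
t=cv2.imread("pics/top0.png");s=cv2.imread("pics/scene0.png")
a=cv2.resize(t[135:215,270:430],None,fx=5,fy=5,interpolation=cv2.INTER_CUBIC)[:300]
a=cv2.resize(t[140:200,270:430],(800,300),interpolation=cv2.INTER_CUBIC)
b=cv2.resize(s[180:280,200:360],(480,300),interpolation=cv2.INTER_CUBIC)
o=np.zeros((600,800,3),np.uint8);o[:300]=a;o[300:,:480]=b
cv2.imwrite("pics/c1.png",np.clip(o*1.5,0,255).astype(np.uint8))
m=cams.camera_model("top")
for u,v,z in((316,162,58),(388,184,10),(356,242,10),(350,153,0),(387,143,0),(436,208,0)):print(u,v,onz(m,u,v,z).round())
E
```

```text
316 162 [679. -53.  58.]
388 184 [ 619. -282.   10.]
356 242 [ 436. -175.   10.]
350 153 [ 726. -165.    0.]
387 143 [ 760. -287.    0.]
436 208 [ 542. -434.    0.]
```

View pics/c1.png

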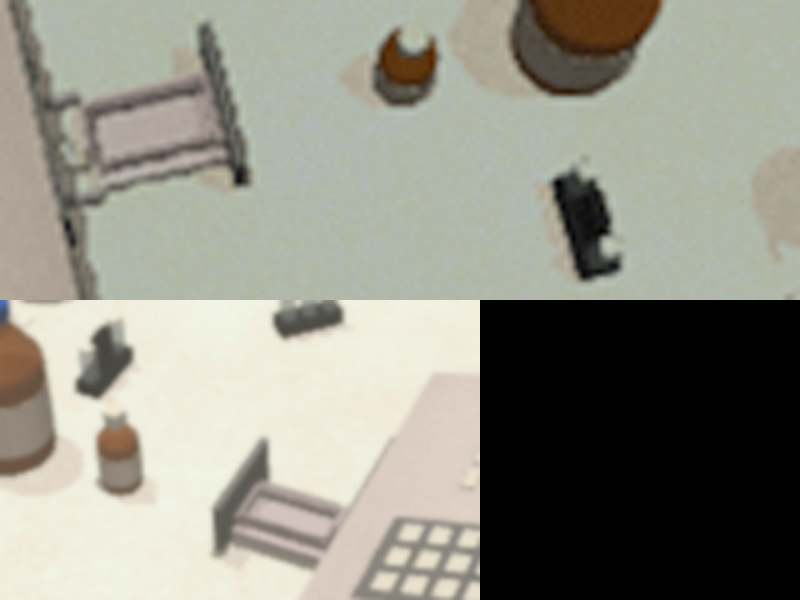

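Upper crop: tray panel top edge runs from about (311,145) to (318,176) in the top picture, and the carrier runs from (383,175) to (390,195). A clear approach exists. I'll work out the move above the carrier for a wrist look.

```bash
python3 - <<'E'
from h import *
m=cams.camera_model("top");w=cams.camera_model("wrist")
s=status.read_state();T=R.from_rotvec(s["eef_rot"]).as_matrix()
print("tool\n",T.round(3),"\ncam in tool",(T.T@(w["eye"]-s["position"])).round(1),"\ncam axes in tool\n",(T.T@rot(w)).round(3))
a,b=onz(m,383.5,175,10),onz(m,391,195,10);print(a.round(),b.round(),np.degrees(np.arctan2(*(a-b)[1::-1])))
a,b=onz(m,311,145,58),onz(m,318,176,58);print(a.round(),b.round(),np.degrees(np.arctan2(*(a-b)[1::-1])))
yaw=np.degrees(np.arctan2(T[1,0],T[0,0]));print("tool x yaw",yaw)
print("to carrier",toolshift([619,-282,230]))
E
```

```text
tool
 [[-0.941  0.337 -0.001]
 [ 0.337  0.941 -0.002]
 [ 0.    -0.002 -1.   ]] 
cam in tool [ 7.590e+01  1.000e-01 -1.434e+02] 
cam axes in tool
 [[-0.    -0.956 -0.295]
 [ 1.    -0.    -0.   ]
 [ 0.    -0.295  0.956]]
[ 649. -269.   10.] [ 583. -290.   10.] 17.7996665515035
[734. -38.  58.] [634. -59.  58.] 11.90594214481828
tool x yaw 160.30008393998534
to carrier [-0.67774984 -0.70621161  0.00157525]
```

```bash
python3 -m creep '[0,0,1.01,-0.609,-0.452,0,1,0,0,1.01,-0.609,-0.452,0,1,0,0,1.01,-0.609,-0.452,0,1,0,0,1.01,-0.609,-0.452,0,1,0,0,1.01,-0.609,-0.452,0,1,0,0,1.01,-0.609,-0.452,0,1,0,0,1.01,-0.609,-0.452,0,1,0,0,1.01,-0.609,-0.452,0,1,0,0,1.01,-0.609,-0.452,0,1,0,0,1.01,-0.609,-0.452,0,1,0,0,1.01,-0.609,-0.452,0,1,0,0,1.01,-0.609,-0.452,0,1,0,0,1.01,-0.609,-0.452,0,1,0,0,1.01,-0.609,-0.452,0,1,0,0,1.01,-0.609,-0.452,0,1,0,0,1.01,-0.609,-0.452,0,1,0,0,1.01,-0.609,-0.452,0,1]'
python3 - <<'E'
from h import *
import pickle
m,im=snap("wrist","pics/w1.png");pickle.dump(m,open("w1.pkl","wb"))
s=status.read_state();print(s["q"].round(2),s["position"].round(1),s["eef_rot"].round(3))
print("panel/well pix",proj(m,[684,-48,58]),proj(m,[674,0,18]))
cv2.imwrite("pics/w1c.png",np.clip(im[:,:,::-1]*1.5,0,255).astype(np.uint8))
E
```

```text
clock: 2.22
position: [639.7, -18.1, 231.3]
eef_rot: [1.965, 2.45, -0.002]
wrist_force: [0.1, 0.4, 0.4]
gripper_width: 85.3
[-0.06  0.45  0.06  1.59 -0.03  1.1   0.23] [639.8 -18.5 231.4] [ 1.966e+00  2.450e+00 -2.000e-03]
panel/well pix [350.75734827 211.40379801] [349.12935503 160.71772888]
```

View pics/w1c.png

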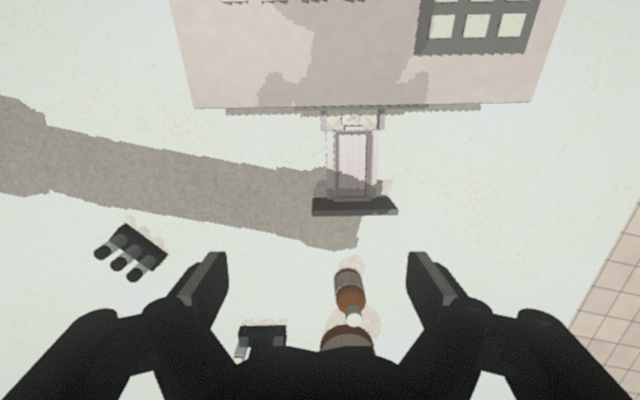

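Wrist view: panel top edge about (312..398, 205), well interior (337..372, 131..196), dropper at (350,290), end of the cell carrier at (262,340). The approach fix agrees within a centimetre. I'll take a second tray view, then go on over the carrier.

```bash
python3 -m creep '[0,0,0,-0.073,0.046,0.03,1,0,0,0,-0.073,0.046,0.03,1,0,0,0,-0.073,0.046,0.03,1,0,0,0,-0.073,0.046,0.03,1]' >/dev/null
python3 - <<'E'
from h import *
import pickle
m,im=snap("wrist","pics/w2.png");pickle.dump(m,open("w2.pkl","wb"));print(status.read_state()["position"])
E
python3 -m creep '[0,0,1.466,-0.181,-0.121,0.02,1,0,0,1.466,-0.181,-0.121,0.02,1,0,0,1.466,-0.181,-0.121,0.02,1,0,0,1.466,-0.181,-0.121,0.02,1,0,0,1.466,-0.181,-0.121,0.02,1,0,0,1.466,-0.181,-0.121,0.02,1,0,0,1.466,-0.181,-0.121,0.02,1,0,0,1.466,-0.181,-0.121,0.02,1,0,0,1.466,-0.181,-0.121,0.02,1,0,0,1.466,-0.181,-0.121,0.02,1]'
python3 - <<'E'
from h import *
import pickle
m,im=snap("wrist","pics/w3.png");pickle.dump(m,open("w3.pkl","wb"))
s=status.read_state();print(s["q"].round(2),s["position"].round(1),s["eef_rot"].round(3))
w2=cv2.imread("pics/w2.png");w1=cv2.imread("pics/w1.png");m2=pickle.load(open("w2.pkl","rb"))
c=proj(m2,[679,-25,35]).astype(int);print("c2",c, "carrier",proj(m,[618,-282,20]))
o=np.zeros((600,800,3),np.uint8)
def put(img,u,v,w,h,k,y,x):
    u=max(0,u);v=max(0,v);q=cv2.resize(img[v:v+h,u:u+w],None,fx=k,fy=k,interpolation=cv2.INTER_CUBIC);o[y:y+q.shape[0],x:x+q.shape[1]]=q
put(w1,300,115,100,75*4//3,3,0,0)
print("w2 crop",c-[60,60]);put(w2,c[0]-60,c[1]-60,120,100,3,0,320)
put(cv2.imread("pics/w3.png"),160,100,320,270,1,320,0)
cv2.imwrite("pics/c2.png",np.clip(o*1.5,0,255).astype(np.uint8))
E
```

```text
[700.29625708 -78.07682128 201.88907502]
clock: 4.08
position: [622.0, -280.2, 182.5]
eef_rot: [3.099, 0.514, 0.001]
wrist_force: [-0.0, -1.1, -0.2]
gripper_width: 85.4
[ 0.09  0.6   0.43  1.53 -0.27  1.07 -0.65] [ 622.  -280.5  182.4] [3.099e+00 5.130e-01 1.000e-03]
c2 [308 122] carrier [317.72463015 183.26152956]
w2 crop [248  62]
```

View pics/c2.png

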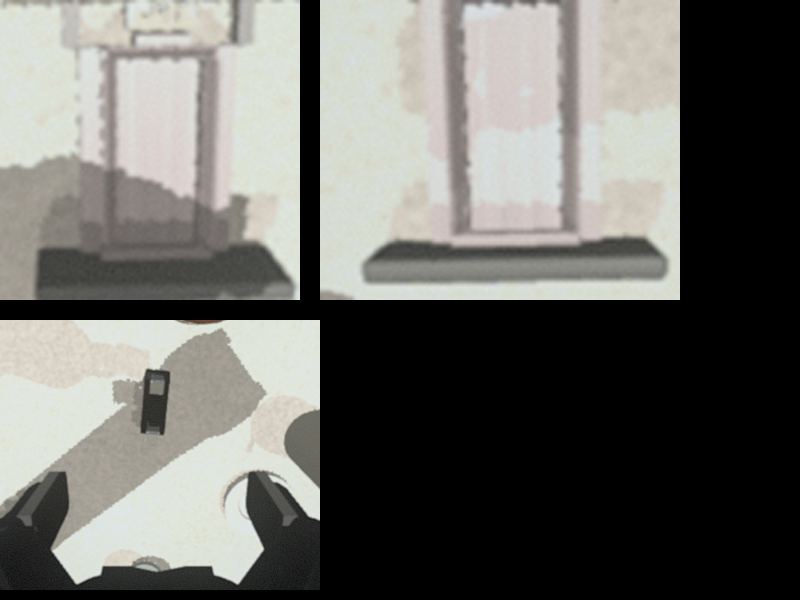

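Crops: tray in two views (well floor about 27 to 30 px wide), carrier in w3 at about (302..330, 150..215) with its tab and far cell. Computing the tray from both views, and the carrier's blob.

```bash
python3 - <<'E'
from h import *
import pickle
m1,m2,m3=[pickle.load(open(f"w{i}.pkl","rb")) for i in(1,2,3)]
for n,p in dict(nL1=(339,195),nR1=(365.7,195),fL1=(339,134.3),fR1=(366.7,134.3)).items():print(n,onz(m1,*p,18).round(1))
for n,p in dict(nL2=(298,139.3),nR2=(328,138.7)).items():print(n,onz(m2,*p,18).round(1))
for n,a,b in(("L",(339,195),(298,139.3)),("R",(365.7,195),(328,138.7))):print("tri floor",n,tri([ray(m1,*a),ray(m2,*b)]))
p=[onz(m2,262.7,156,58),onz(m2,363.7,155.3,58)];print("panel outer",p,np.linalg.norm(p[0]-p[1]),(p[0]+p[1])/2)
p=[onz(m1,312.5,214,58),onz(m1,398,214,58)];print("w1 panel outer",p,np.linalg.norm(p[0]-p[1]))
im=cv2.imread("pics/w3.png");g=im.max(2);k=(g<55).astype(np.uint8)
n,l,st,c=cv2.connectedComponentsWithStats(k[120:240,260:370])
i=1+np.argmax(st[1:,4]);print(st[i],c[i]);q=cv2.findContours((l==i).astype(np.uint8),0,2)[0][0];print(cv2.minAreaRect(q))
o=cv2.resize(im[140:225,270:370],None,fx=7,fy=7,interpolation=cv2.INTER_CUBIC);cv2.imwrite("pics/c3.png",np.clip(o*2.,0,255).astype(np.uint8))
E
```

```text
nL1 [672.4 -43.6  18. ]
nR1 [704.2 -36.6  18. ]
fL1 [655.   27.2  18. ]
fR1 [686.1  34.1  18. ]
nL2 [671.6 -45.2  18. ]
nR2 [702.5 -37.6  18. ]
tri floor L (array([672.11278458, -44.76911405,  16.19862807]), [0.8, 0.8])
tri floor R (array([703.03563899, -36.70885224,  20.19485435]), [1.0, 1.0])
panel outer [array([643.6757897 , -62.71943323,  58.        ]), array([736.59205408, -41.34126394,  58.        ])] 95.34389497688133 [690.13392189 -52.03034858  58.        ]
w1 panel outer [array([643.49475836, -60.14158206,  58.        ]), array([735.68937497, -39.61330506,  58.        ])] 94.45240859661736
[  41   30   29   65 1148] [54.271777   63.69076655]
((54.40113067626953, 61.5382080078125), (24.60296058654785, 63.19026184082031), 5.440331935882568)
```

View pics/c3.png

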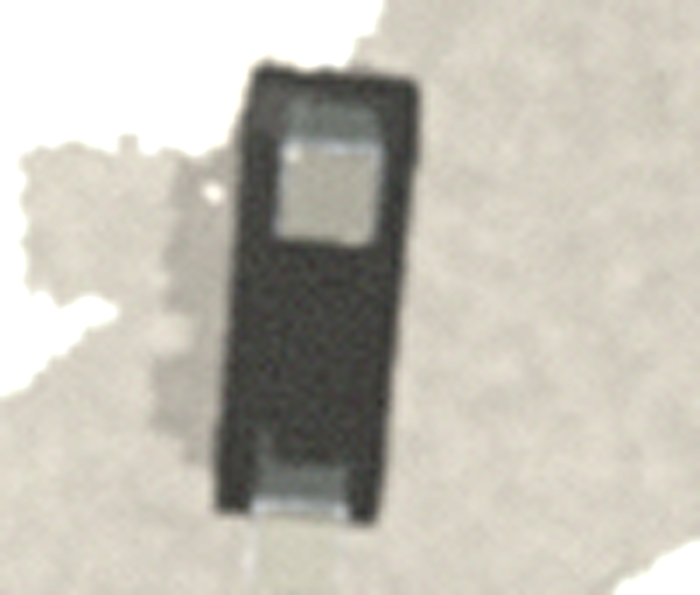

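Picture: far cell's top square at crop (280..382, 145..243) and the block's corners; the near cell shows only as a glint at the bottom.

```bash
python3 - <<'E'
from h import *
import pickle
m3=pickle.load(open("w3.pkl","rb"));mt=cams.camera_model("top")
f=lambda x,y:(270+x/7,140+y/7)
n=[onz(m3,*f(217,512),16),onz(m3,*f(378,520),16)];fr=[onz(m3,*f(256,70),0),onz(m3,*f(418,82),0)]
N=sum(n)/2;F=sum(fr)/2;d=(F-N)[:2]
print(n,fr,"\nw",np.linalg.norm(n[0]-n[1]),np.linalg.norm(fr[0]-fr[1]),"L",np.linalg.norm(d),"yaw",np.degrees(np.arctan2(d[1],d[0])),"yaw w",np.degrees(np.arctan2(*(n[0]-n[1])[1::-1])),"c",((F+N)/2).round(1))
for z in(52,54):print("cell top",z,onz(m3,*f(331,195),z))
# second view: top camera dark blob
im=cv2.imread("pics/top0.png");g=im.max(2)[165:205,370:405]
print(g[5:35,8:26])
E
```

```text
[array([ 579.647368  , -276.02368056,   16.        ]), array([ 586.42606276, -299.97672495,   16.        ])] [array([ 643.90182406, -260.62322109,    0.        ]), array([ 650.14371133, -284.60081592,    0.        ])] 
w 24.893755008308997 24.77672720019643 L 65.81041791319542 yaw 13.522427336891774 yaw w 105.8014758550158 c [ 615.  -280.3    8. ]
cell top 52 [ 639.46572097 -274.15853904   52.        ]
cell top 54 [ 639.85813029 -274.02245215   54.        ]
[[123 123 123 124 123 123 122 123 122 122 123 123 123 123 122 121 122 122]
 [123 123 124 123 123 124 124 125 111 111 123 122 123 123 123 121 123 122]
 [124 123 123 124 124 125 117 117 114 113 124 122 122 123 123 123 122 121]
 [122 123 124 125 126 119  97 102 121 124 124 123 123 123 123 123 123 121]
 [124 124 126 115 103  91  64  81 114 127 125 125 124 123 123 124 123 122]
 [124 126 110  71  52  49  35  51  94 104  96 108 120 123 123 123 123 122]
 [120 110  69   7  19  33  38  37  59  56  37  94 124 123 124 122 123 123]
 [119 110  75  14  17  32  39  39  38  33  27  72 115 125 124 124 123 122]
 [117 123  93  19  13  27  33  36  32 
[... 912 characters left out ...]
 87 116 116 102 110 123]
 [124 124 120 117 117 112  78  10  23  30  38  39  58  81  77  64 100 125]
 [123 123 117 117 119 121  91  24  18  23  39  39  42  42  32  44 101 126]
 [123 123 119 117 117 120  93  27  15  26  33  35  31  28  19  35  99 125]
 [123 122 125 122 118 119 107  68  14  14  19  18  24  38  60  89 115 125]
 [124 123 124 123 123 117 118  91  35  30  55  86  98 101 108 119 125 123]
 [122 124 122 123 122 120 118 111  99  97 106 121 127 125 126 124 122 124]
 [123 123 123 123 123 124 123 125 126 125 125 124 125 123 123 122 125 122]
 [124 122 124 124 123 121 122 122 124 123 123 122 123 121 123 122 122 124]
 [123 124 122 123 123 122 122 120 123 121 122 123 122 122 123 122 122 123]]
```

Centre fixes agree: (615.0,-280.3) from the block and (615.5,-280.4) from the cell. Yaw is about 14.5°. I'll go lower with a sideways offset for a second view that checks height.

```bash
python3 -m creep '[0,0,0.075,-0.006,-0.032,0.07,1,0,0,0.075,-0.006,-0.032,0.07,1,0,0,0.075,-0.006,-0.032,0.07,1,0,0,0.075,-0.006,-0.032,0.07,1]'
python3 - <<'E'
from h import *
import pickle
m,im=snap("wrist","pics/w4.png");pickle.dump(m,open("w4.pkl","wb"))
c=proj(m,[615,-280,30]).astype(int);print(c,proj(m,[639.7,-274.1,54]))
u,v=c[0]-65,max(0,c[1]-60);print(u,v)
o=cv2.resize(im[v:v+115,u:u+130,::-1],None,fx=5,fy=5,interpolation=cv2.INTER_CUBIC);cv2.imwrite("pics/c4.png",np.clip(o*2.,0,255).astype(np.uint8))
E
```

```text
clock: 4.62
position: [607.6, -253.8, 114.4]
eef_rot: [3.114, 0.397, 0.005]
wrist_force: [1.4, -0.5, 0.7]
gripper_width: 85.3
[351 202] [357.46036045 177.89590922]
286 142
```

View pics/c4.png

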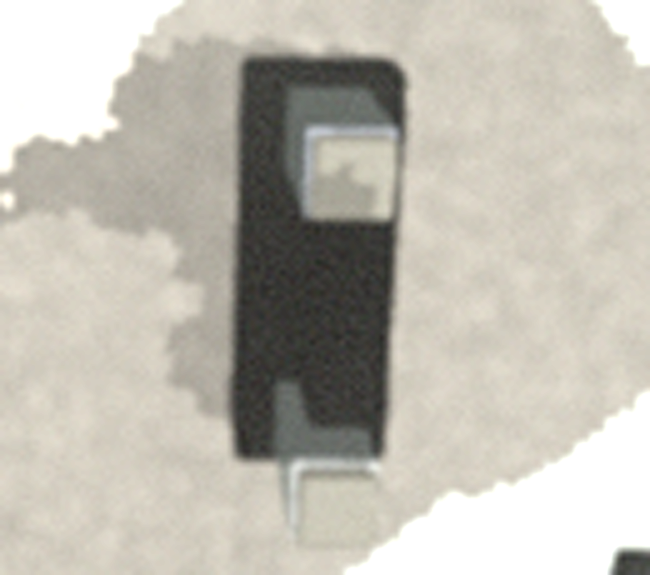

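Far cell's top square is at crop (302..398,128..220), near one at (293..382,460..547).

```bash
python3 - <<'E'
from h import *
import pickle
m3=pickle.load(open("w3.pkl","rb"));m4=pickle.load(open("w4.pkl","rb"))
print("tri far cell top",tri([ray(m3,317.3,167.9),ray(m4,356,176.8)]))
a=onz(m4,356,176.8,54);b=onz(m4,353.4,243,54);d=a-b
print(a,b,np.linalg.norm(d),np.degrees(np.arctan2(d[1],d[0])),"mid",(a+b)/2)
s=status.read_state();T=R.from_rotvec(s["eef_rot"]).as_matrix();print(s["position"],T.round(3),"yaw",np.degrees(np.arctan2(T[1,0],T[0,0])))
c=(a+b)/2;print(toolshift([c[0],c[1],23.5]))
E
```

```text
tri far cell top (array([ 638.18076849, -274.67892525,   44.6603526 ]), [0.2, 0.2])
[ 640.18876712 -272.90815997   54.        ] [ 591.99518903 -285.33475551   54.        ] 49.769882920943715 14.458637894158294 mid [ 616.09197808 -279.12145774   54.        ]
[ 607.59950578 -253.97090241  114.58511971] [[ 0.968  0.25   0.004]
 [ 0.25  -0.968 -0.002]
 [ 0.003  0.003 -1.   ]] yaw 14.493882071245729
[0.00161995 0.02621047 0.09116775]
```

Cell spacing 49.8 mm and yaw 14.46° confirm the scale, height and orientation. The short-baseline triangulated height of 45 mm is weak. Descend and grasp.

```bash
python3 -m creep '[0,0,0,0.0015,0.027,0.0,1,0,0,0,0.0015,0.027,0.01,1,0,0,0,0.0015,0.027,0.03,0.7,0,0,0,0.0015,0.027,0.05,0.6,0,0,0,0.0015,0.027,0.07,0.5,0,0,0,0.0015,0.027,0.085,0.5,0,0,0,0.0015,0.027,0.091,0.5,0,0,0,0.0015,0.027,0.091,0.5,0,0,0,0.0015,0.027,0.091,0.25,0,0,0,0.0015,0.027,0.091,0,0,0,0,0.0015,0.027,0.091,0,0,0,0,0.0015,0.027,0.091,0,0,0,0,0.0015,0.027,0.091,0,0,0,0,0.0015,0.027,0.091,0]' 30; python3 - <<'E'
from h import *
s=status.read_state();print(s["position"],s["eef_rot"],s["gripper_width"],s["wrist_force"])
E
```

```text
clock: 6.42
position: [616.7, -280.1, 24.5]
eef_rot: [3.114, 0.396, 0.008]
wrist_force: [-0.6, 0.9, 6.0]
gripper_width: 9.4
[ 616.71539982 -280.12855547   24.45879192] [3.11361705 0.39587772 0.00756246] 9.441826685213545 [-0.55323257  0.89489246  5.99285289]
```

Gripped (9.4 mm). Lift, then carry over to the tray while turning 88.5°.

```bash
python3 -m creep '[0,0,0,0,0,-0.03,0,0,0,0,0,0,-0.08,0,0,0,0,0,0,-0.11,0,0,0,-0.2,0.02,-0.03,-0.11,0,0,0,-0.38,0.035,-0.065,-0.11,0,0,0,-0.55,0.05,-0.1,-0.11,0,0,0,-0.72,0.065,-0.13,-0.11,0,0,0,-0.89,0.08,-0.16,-0.11,0,0,0,-1.06,0.095,-0.19,-0.11,0,0,0,-1.23,0.11,-0.22,-0.11,0,0,0,-1.4,0.12,-0.24,-0.11,0,0,0,-1.545,0.1295,-0.2524,-0.11,0,0,0,-1.545,0.1295,-0.2524,-0.11,0,0,0,-1.545,0.1295,-0.2524,-0.11,0,0,0,-1.545,0.1295,-0.2524,-0.11,0]' ; python3 - <<'E'
from h import *
import pickle
m,im=snap("wrist","pics/w5.png");pickle.dump(m,open("w5.pkl","wb"))
s=status.read_state();T=R.from_rotvec(s["eef_rot"]).as_matrix();print(s["position"],T.round(3),"yaw",np.degrees(np.arctan2(T[1,0],T[0,0])),s["gripper_width"],s["q"].round(2))
o=cv2.resize(im[20:320,160:480,::-1],None,fx=2,fy=2,interpolation=cv2.INTER_CUBIC);cv2.imwrite("pics/c5.png",np.clip(o*1.7,0,255).astype(np.uint8))
E
```

```text
clock: 8.3
position: [678.0, -4.7, 133.9]
eef_rot: [1.956, 2.451, 0.0]
wrist_force: [0.2, 0.3, -0.9]
gripper_width: 9.5
[678.07082255  -4.46132813 134.0272559 ] [[-0.223  0.975  0.005]
 [ 0.975  0.223 -0.003]
 [-0.004  0.004 -1.   ]] yaw 102.8577983742223 10.002589829861515 [-0.07  0.61  0.04  1.57 -0.03  0.96  0.21]
```

View pics/c5.png

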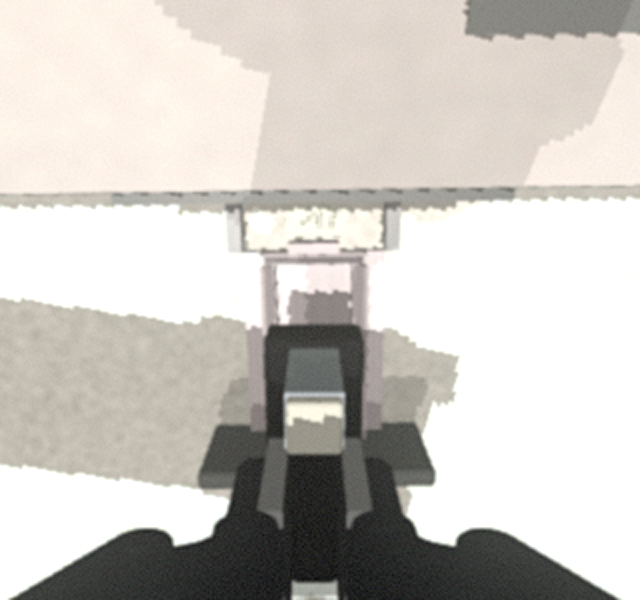

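Carrier upright in the fingers; far cell top at (317.5,232) full-frame, well far rim centred at (317.3,149), panel top outer edge centred on 317, so lateral alignment is good. Checking lengthwise.

```bash
python3 - <<'E'
from h import *
import pickle
m=pickle.load(open("w5.pkl","rb"));s=status.read_state();T=R.from_rotvec(s["eef_rot"]).as_matrix()
f=lambda x,y:(160+x/2,20+y/2);P=s["position"]
loc=lambda p:(T.T@(p-P)).round(1)
print(P)
zt=P[2]-24.4+54
print("far cell",loc(onz(m,*f(315,424),zt)),"should be 25")
print("block far edge low",loc(onz(m,*f(315,326),zt-54)), "or top edge",loc(onz(m,*f(315,326),zt-38)),"34")
for n,x,y,z in(("panel outer top",317,485,58),("panel inner?",317,463,58),("well far floor",313,264,18),("rim far",313,257,34)):print(n,onz(m,*f(x,y),z).round(1),loc(onz(m,*f(x,y),z)))
wc=np.array([679.2,-4,18]);print("well est",loc(wc))
E
```

```text
[678.07082255  -4.46132813 134.0272559 ]
far cell [ 25.7  -0.2 -29.7] should be 25
block far edge low [32.2 -0.1 24.3] or top edge [36.3 -0.1  8.3] 34
panel outer top [689.7 -50.8  58. ] [-47.4   0.7  76.2]
panel inner? [687.5 -41.2  58. ] [-37.6   0.7  76.2]
well far floor [669.8  29.7  18. ] [ 35.6  -0.9 115.9]
rim far [668.6  34.9  34. ] [40.8 -0.9 99.9]
well est [  0.7   0.7 116. ]
```

```bash
python3 -m creep '[0,0,0,0.0008,0,0.03,0,0,0,0,0.0008,0,0.06,0,0,0,0,0.0008,0,0.07,0,0,0,0,0.0008,0,0.072,0,0,0,0,0.0008,0,0.077,0,0,0,0,0.0008,0,0.081,0,0,0,0,0.0008,0,0.084,0,0,0,0,0.0008,0,0.087,0,0,0,0,0.0008,0,0.089,0,0,0,0,0.0008,0,0.089,0]'; python3 - <<'E'
from h import *
import pickle
m,im=snap("wrist","pics/w6.png");s=status.read_state();print(s["position"],s["wrist_force"],s["gripper_width"],s["moment"])
E
```

```text
clock: 9.6
position: [678.1, -4.0, 44.8]
eef_rot: [1.955, 2.452, 0.001]
wrist_force: [0.4, 0.4, -1.6]
gripper_width: 9.6
[678.26830088  -3.95891391  44.95208832] [-0.23788117 -0.36253311  0.16147536] 9.697750723819158 [-0.03168901 -0.05020765 -0.04074646]
```

No contact forces, underside about 2.5 mm over the floor. Lowering the last bit.

```bash
python3 -m creep '[0,0,0,0,0,0.001,0,0,0,0,0,0,0.002,0,0,0,0,0,0,0.003,0,0,0,0,0,0,0.003,0]'; python3 - <<'E'
from h import *
import pickle
m,im=snap("wrist","pics/w6.png");s=status.read_state();print(s["position"],s["wrist_force"],s["gripper_width"],s["moment"])
o=cv2.resize(im[20:320,160:480,::-1],None,fx=2,fy=2,interpolation=cv2.INTER_CUBIC);cv2.imwrite("pics/c6.png",np.clip(o*1.7,0,255).astype(np.uint8))
E
```

```text
clock: 10.15
position: [678.4, -4.0, 42.5]
eef_rot: [1.955, 2.452, 0.001]
wrist_force: [-0.9, -0.4, 4.0]
gripper_width: 9.7
[678.46013272  -4.07277817  42.52908521] [-1.35451954 -0.35001897  4.8093473 ] 9.552514359563178 [0.06754169 0.46770048 0.08109863]
```

View pics/c6.png

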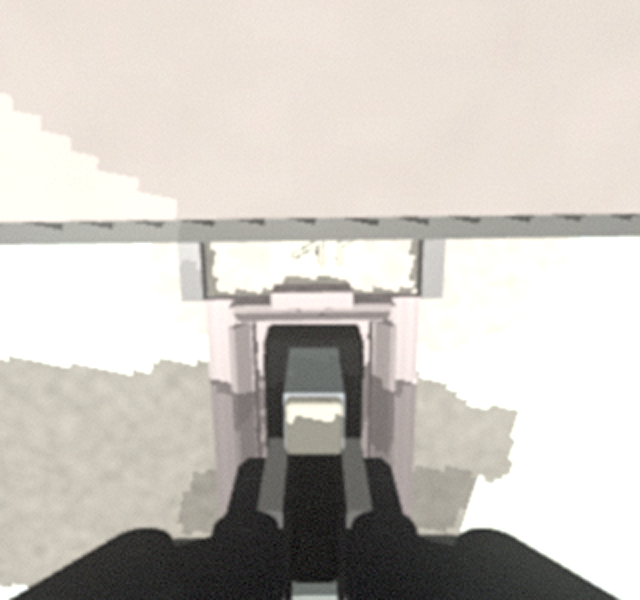

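Seated: wrist Fz 4.8 N, underside computed at 18.1 mm, block inside the well walls on both sides. Release, lift clear, move in front of the panel with the fingers closed.

```bash
python3 -m creep '[0,0,0,0,0,-0.001,0.1,0,0,0,0,0,-0.001,0.25,0,0,0,0,0,-0.001,0.35,0,0,0,0,0,-0.001,0.35,0,0,0,0,0,-0.01,0.35,0,0,0,0,0,-0.025,0.35,0,0,0,0,0,-0.045,0.35,0,0,0,0,0,-0.075,0.35,0,0,0,-0.03,0,-0.075,0,0,0,0,-0.0745,0.001,-0.075,0,0,0,0,-0.0745,0.001,-0.075,0,0,0,0,-0.0745,0.001,-0.04,0,0,0,0,-0.0745,0.001,0.0,0,0,0,0,-0.0745,0.001,0.0045,0,0,0,0,-0.0745,0.001,0.0045,0]'; python3 - <<'E'
from h import *
m,im=snap("scene","pics/s1.png");s=status.read_state();print(s["position"],s["wrist_force"],s["gripper_width"],s["eef_rot"])
c=proj(m,[685,-30,50]).astype(int);print(c)
_,im2=snap("wrist","pics/w7.png")
o=np.zeros((400,800,3),np.uint8)
o[:,:400]=cv2.resize(im[c[1]-50:c[1]+50,c[0]-50:c[0]+50,::-1],(400,400),interpolation=cv2.INTER_CUBIC);o[:320,400:]=cv2.resize(im2[60:316,160:480,::-1],(400,320))
cv2.imwrite("pics/c7.png",np.clip(o*1.6,0,255).astype(np.uint8))
E
```

```text
clock: 12.08
position: [696.7, -76.0, 39.6]
eef_rot: [1.954, 2.451, 0.002]
wrist_force: [0.5, -0.3, 0.8]
gripper_width: 0.3
[697.46460142 -76.27074663  40.43243441] [ 0.20698336 -0.95700403  0.46798658] -0.2877129868290122 [1.95343983 2.45017699 0.00365724]
[286 241]
```

View pics/c7.png

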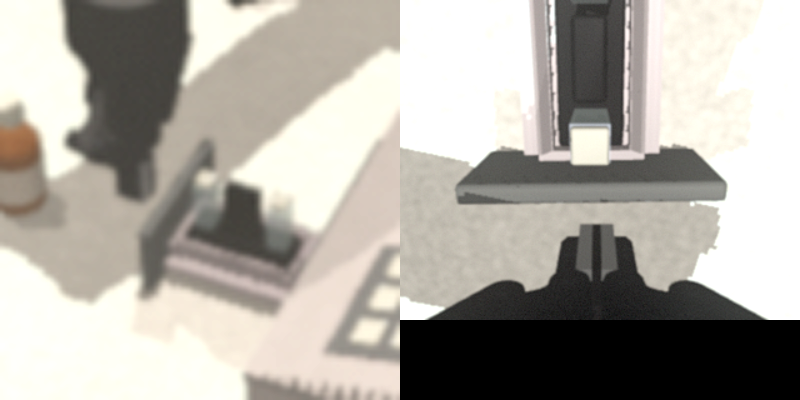

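Carrier stands in the well, both cells upright; the fingers are centred on the panel. Press: approach and most of the travel first.

```bash
python3 -m creep '[0,0,0,0.006,0,0.001,0,0,0,0,0.011,0,0.002,0,0,0,0,0.014,0,0.002,0,0,0,0,0.017,0,0.002,0,0,0,0,0.021,0,0.002,0,0,0,0,0.026,0,0.002,0,0,0,0,0.031,0,0.002,0,0,0,0,0.036,0,0.002,0,0,0,0,0.041,0,0.002,0,0,0,0,0.046,0,0.002,0,0,0,0,0.051,0,0.002,0,0,0,0,0.056,0,0.002,0,0,0,0,0.061,0,0.002,0,0,0,0,0.066,0,0.002,0,0,0,0,0.071,0,0.002,0,0,0,0,0.076,0,0.002,0,0,0,0,0.08,0,0.002,0,0,0,0,0.084,0,0.002,0,0,0,0,0.084,0,0.002,0]'; python3 - <<'E'
from h import *
s=status.read_state();d=np.array([-.225,.974,0]);print(s["position"],s["wrist_force"].round(2),"push",-s["wrist_force"]@d, "along",(s["position"]-[690,-51,0])@d+11)
E
```

```text
clock: 14.55
position: [678.5, 5.8, 38.1]
eef_rot: [1.953, 2.451, 0.003]
wrist_force: [-0.3, -5.3, 2.7]
gripper_width: 0.1
[678.48023276   5.83787007  38.12969661] [-0.3  -5.28  2.66] push 5.072381973148597 along 68.95203307539397
```

```bash
cat > f.py <<'E'
from h import *
s=status.read_state();d=np.array([-.225,.974,0]);print(s["position"].round(1),"push",round(-s["wrist_force"]@d,2),"travel",round((s["position"]-[690,-51,0])@d+11,2),s["clock"])
E
python3 -m creep '[0,0,0,0.003,0,0,0,0,0,0,0.006,0,0,0,0,0,0,0.009,0,0,0,0,0,0,0.012,0,0,0,0,0,0,0.012,0,0,0]'>/dev/null; python3 f.py; python3 -m creep '[0,0,0,0.002,0,0,0,0,0,0,0.003,0,0,0,0,0,0,0.003,0,0,0]'>/dev/null; python3 f.py
```

```text
[675.7  17.3  38.1] push 5.33 travel 80.75 15.175
[675.1  19.8  38.1] push 5.64 travel 83.33 15.55
```

```bash
python3 -m creep '[0,0,0,0.001,0,0,0,0,0,0,0.002,0,0,0,0,0,0,0.002,0,0,0]'>/dev/null; python3 f.py
```

```text
[674.8  21.2  38.1] push 5.11 travel 84.72 15.925
```

```bash
echo 'raise SystemExit(1 if -s["wrist_force"]@d>7.5 else 0)'>>f.py
python3 -m creep '[0,0,0,0.001,0,0,0,0,0,0,0.002,0,0,0,0,0,0,0.002,0,0,0]'>/dev/null; python3 f.py && python3 -m creep '[0,0,0,0.001,0,0,0,0,0,0,0.002,0,0,0,0,0,0,0.002,0,0,0]'>/dev/null && python3 f.py && python3 -m creep '[0,0,0,0.001,0,0,0,0,0,0,0.002,0,0,0,0,0,0,0.002,0,0,0]'>/dev/null && python3 f.py && python3 -m creep '[0,0,0,0.001,0,0,0,0,0,0,0.002,0,0,0,0,0,0,0.002,0,0,0]'>/dev/null && python3 f.py && python3 -m creep '[0,0,0,0.001,0,0,0,0,0,0,0.002,0,0,0,0,0,0,0.002,0,0,0]'>/dev/null && python3 f.py && python3 -m creep '[0,0,0,0.001,0,0,0,0,0,0,0.002,0,0,0,0,0,0,0.002,0,0,0]'>/dev/null && python3 f.py
```

```text
[674.5  22.5  38.1] push 5.66 travel 86.08 16.3
[674.1  23.8  38.1] push 6.46 travel 87.42 16.675
[673.8  25.   38.1] push 5.99 travel 88.7 17.05
[673.5  26.2  38.1] push 5.95 travel 89.94 17.425
[673.2  27.5  38.2] push 5.24 travel 91.21 17.8
[672.9  28.6  38.2] push 6.29 travel 92.37 18.175
```

```bash

python3 -m creep '[0,0,0,0.0015,0,0,0,0,0,0,0.0025,0,0,0,0,0,0,0.0025,0,0,0]'>/dev/null; python3 f.py && python3 -m creep '[0,0,0,0.0015,0,0,0,0,0,0,0.0025,0,0,0,0,0,0,0.0025,0,0,0]'>/dev/null && python3 f.py && python3 -m creep '[0,0,0,0.0015,0,0,0,0,0,0,0.0025,0,0,0,0,0,0,0.0025,0,0,0]'>/dev/null && python3 f.py && python3 -m creep '[0,0,0,0.0015,0,0,0,0,0,0,0.0025,0,0,0,0,0,0,0.0025,0,0,0]'>/dev/null && python3 f.py && python3 -m creep '[0,0,0,0.0015,0,0,0,0,0,0,0.0025,0,0,0,0,0,0,0.0025,0,0,0]'>/dev/null && python3 f.py && python3 -m creep '[0,0,0,0.0015,0,0,0,0,0,0,0.0025,0,0,0,0,0,0,0.0025,0,0,0]'>/dev/null && python3 f.py && python3 -m creep '[0,0,0,0.0015,0,0,0,0,0,0,0.0025,0,0,0,0,0,0,0.0025,0,0,0]'>/dev/null && python3 f.py && python3 -m creep '[0,0,0,0.0015,0,0,0,0,0,0,0.0025,0,0,0,0,0,0,0.0025,0,0,0]'>/dev/null && python3 f.py
```

```text
[672.6  30.2  38.2] push 6.22 travel 94.0 18.55
[672.2  31.8  38.2] push 5.79 travel 95.68 18.925
[671.8  33.4  38.2] push 6.73 travel 97.29 19.3
[671.4  35.   38.2] push 5.59 travel 98.91 19.675
[671.   36.4  38.2] push 5.95 travel 100.43 20.05
[670.6  37.9  38.2] push 6.07 travel 101.98 20.425
[670.4  38.9  38.2] push 6.79 travel 102.94 20.8
[670.4  39.1  38.3] push 7.36 travel 103.15 21.175
```

Buffer met at about 103 mm travel; the arm yields about 1 mm per 3 N, so raise the command in small steps toward 13–14 N.

```bash
python3 -m creep '[0,0,0,0.002,0,0,0,0,0,0,0.0033,0,0,0,0,0,0,0.0033,0,0,0,0,0,0,0.0033,0,0,0]'>/dev/null; python3 f.py;  python3 -m creep '[0,0,0,0.0025,0,0,0,0,0,0,0.0035,0,0,0,0,0,0,0.0035,0,0,0,0,0,0,0.0035,0,0,0]'>/dev/null; python3 f.py
```

```text
[670.3  39.4  38.3] push 9.18 travel 103.48 21.675
[670.2  39.4  38.3] push 9.4 travel 103.53 22.175
```

```bash
python3 -m creep '[0,0,0,0.0025,0,0,0,0,0,0,0.004,0,0,0,0,0,0,0.0043,0,0,0,0,0,0,0.0043,0,0,0]'>/dev/null; python3 f.py;  python3 -m creep '[0,0,0,0.003,0,0,0,0,0,0,0.0045,0,0,0,0,0,0,0.0048,0,0,0,0,0,0,0.0048,0,0,0]'>/dev/null; python3 f.py
```

```text
[670.1  39.7  38.4] push 10.42 travel 103.77 22.675
[670.1  39.8  38.4] push 12.21 travel 103.91 23.175
```

```bash
python3 -m creep '[0,0,0,0.0035,0,0,0,0,0,0,0.005,0,0,0,0,0,0,0.0055,0,0,0,0,0,0,0.0055,0,0,0]'>/dev/null; python3 f.py;  python3 -m creep '[0,0,0,0.004,0,0,0,0,0,0,0.0055,0,0,0,0,0,0,0.0058,0,0,0,0,0,0,0.0058,0,0,0]'>/dev/null; python3 f.py
```

```text
[670.   40.   38.5] push 12.53 travel 104.08 23.675
[669.9  40.   38.5] push 12.56 travel 104.13 24.175
```

```bash
python3 -m creep '[0,0,0,0.0045,0,0,0,0,0,0,0.006,0,0,0,0,0,0,0.0066,0,0,0,0,0,0,0.0066,0,0,0]'>/dev/null; python3 f.py
```

```text
[669.9  40.2  38.6] push 13.67 travel 104.34 24.675
```

```bash
python3 -m creep '[0,0,0,0.002,0,0,0,0,0,0,0.0,0,0,0,0,0,0,-0.002,0,0,0,0,0,0,-0.004,0,0,0,0,0,0,-0.006,0,0,0,0,0,0,-0.008,0,0,0,0,0,0,-0.009,0,0,0,0,0,0,-0.009,0,0,0]'>/dev/null; python3 f.py
```

```text
[671.   32.5  38.6] push -0.67 travel 96.58 25.675
```

Force dropped to zero while backing off, so the catch took. Retreat and look.

```bash
python3 -m creep '[0,0,0,-0.01,0,0,0,0,0,0,-0.03,0,0,0,0,0,0,-0.06,0,0,0,0,0,0,-0.06,0,-0.04,0,0,0,0,-0.06,0,-0.1,0,0,0,0,-0.06,0,-0.15,0,0,0,0,-0.06,0,-0.18,0,0,0,0,-0.06,0,-0.18,0,0,0,0,-0.06,0,-0.18,0,0,0,0,-0.06,0,-0.18,0]'; python3 - <<'E'
from h import *
mw,w=snap("wrist","pics/w8.png");mt,t=snap("top","pics/t8.png")
d=np.array([-.225,.974]);c=proj(mw,[672,25,58]).astype(int);print(c)
o=np.zeros((500,800,3),np.uint8)
v=max(0,c[1]-60);u=c[0]-80;print(u,v)
o[:360,:480]=cv2.resize(w[v:v+120,u:u+160,::-1],(480,360),interpolation=cv2.INTER_CUBIC)
o[:300,480:]=cv2.resize(t[100:250,270:430,::-1],(320,300),interpolation=cv2.INTER_CUBIC)
cv2.imwrite("pics/c8.png",np.clip(o*1.5,0,255).astype(np.uint8))
for tr in(0,.08,.098,.111):
    p=np.array([690,-51])+d*tr*1000;print(tr,proj(mw,[*p,58]))
E
```

```text
clock: 26.92
position: [677.6, -18.6, 219.3]
eef_rot: [1.968, 2.392, -0.039]
wrist_force: [0.4, 0.2, 0.2]
gripper_width: 0.0
[318 128]
238 68
0 [321.60345715 203.63240291]
0.08 [319.33039235 126.61422037]
0.098 [318.75956368 107.27285053]
0.111 [318.33191816  92.78295119]
```

View pics/c8.png

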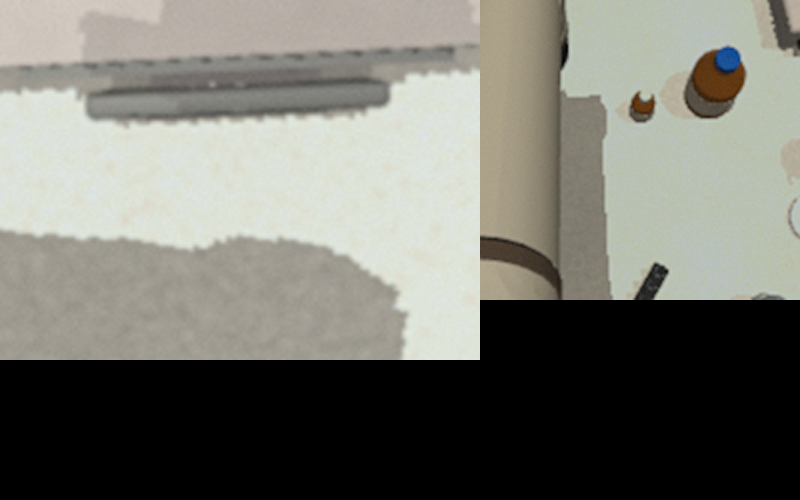

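The panel's outer edge is at full-frame row 107, which is a travel of about 98 mm. It has stayed in for over a second with the arm well clear.

```bash
python3 -c "
from h import *
print(workorder.hand_in()); s=status.read_state(); print(s['clock'],s['wrist_force'])"
```

```text
the job is handed in; nothing more can be done
None
the job is handed in; nothing more can be done
```

I stood the carrier in the tray's well, pressed the tray in until it latched, and handed the job in at about 27 s on the robot's clock. There is no verdict from the system.

- **Loading:** I gripped the carrier by its tab and lowered it to the well floor. Contact came where the floor should be: the underside was computed at 18.1 mm and the wrist read about 5 N. A picture after release showed it standing upright in the well.
- **Pressing:** I pressed the panel in small, force-checked steps. The buffer was met at about 103 mm travel, and the largest push I read was 13.7 N. That is under the 15 N given as sure, but the catch took.
- **Last checks:** The push fell to zero as I backed off. The last picture, over a second later with the arm clear, showed the panel at about 98 mm travel. The bystanders visible in the last top view looked undisturbed; the arm hid part of the bench.
- **What disagreed or was not checked:**
  - The two-view height of the cell tops came out at 45 mm instead of 54 mm, from a short baseline. I relied instead on the cell spacing, which measured 49.8 mm against 50 mm.
  - Once the tray was in, the carrier was out of sight, so its seating in the latched tray was not checked by eye.

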